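# Nest the emptied parts vessels and put the dust cover on

### The arm

A 6-joint arm with a two-finger parallel gripper is mounted at the origin on the work surface. World frame = base frame: x ahead of the robot, y to its left, z up, the work surface at z = 0. Lengths are in m, angles in degrees, forces in N, time in s.
With the tool pointing down it reaches from about 0.25 to 0.775 m from the base axis. Payload 4 kg.
Tool frame: the origin (TCP) lies on the centre line of the jaws, within the pads' length; the fingertips stand 8 mm ahead of it and the grasp point (between the pads) lies 11 mm behind it; x points along the fingers, y is the direction in which the jaws open and shut, and the axes are right-handed (so a half turn about x gives the same grasp; the last joint's range is limited). The gripper opens to 85 mm and grips with 20 to 120 N. Pads are 22 mm wide; open, the fingers measure 114 mm over their backs; the gripper's body (76 mm by 85 mm) begins 54 mm behind the grasp point. The pads swing forward as they close: fully open they stand 13 mm farther back than shut.
Start: joints at [-82.97, 4.996, 78.535, -0, 96.463, -5.907], TCP at [0.123, -0.536, 0.239] pointing down, gripper open.
Joint ranges: [-177.83, 177.83], [-43.37, 116.18], [15.69, 146.23], [-61.86, 241.86], [9.47, 152.12], [-147.06, 147.06]. Speed limits (degrees/s): [159.86, 159.86, 180, 180, 180, 180].

### API

Orientations are given as [roll, pitch, yaw] about the fixed x, y, z axes, in that order (R = Rz(yaw) Ry(pitch) Rx(roll)).
In Python, from plant import status, cams, robot gives the robot as it stands.
- The arm moves only by the tool move_arm, never from a script. Its argument "deltas" is text: rows parted by semicolons, each of 7 numbers parted by spaces: the shift along the tool's x, y, z in cm, then the turn, a rotation vector about the tool's x, y, z in degrees, then the closure, from 0 (fully open) to 1 (shut). A call has 1 to 8 rows; each row shifts and turns the commanded pose from where the row before left it, along the tool's axes as they then stand; what a row does not reach is not made up. A row lasts 1/10 s, in which the tool goes at most 50 mm and 8.59 degrees, less where a joint would pass 70% of its speed; a pose out of reach is approached as far as the arm can. A call with a gripper value outside its range is refused whole. The fingers move at their own pace and stop on an object; the grip force is fixed at half the most. Time passes only in rows, so rows that do not move let the fingers close. It gives the time, the measured TCP pose, the force and the opening at its end, in the units of the state.
- status.get_obs(): the state, without advancing time (a new reading comes with each control period).
- cams.snapshot(name): name is "scene" or "top" or "wrist"; returns (picture, depth): 480x640x3 uint8, red, green, blue; 480x640 float32, m along the optical axis (not along the pixel's ray), 0 where there is no reading.
- cams.camera_info(name): a dict with "fx", "fy", "cx", "cy" (pixels), "rvec" (rotation vector, rad) and "tvec" (3), from world to camera coordinates, as OpenCV has them; the wrist camera has in their place "tool_from_camera" (4x4, takes a point from camera to tool coordinates, whose origin is the TCP and whose axes are the tool frame's). Camera axes: x right, y down, z forward; pixel columns grow to the right and rows downward; lengths in m; the calibration is good to about 2 mm. A picture is of the moment at which its call begins: read the wrist's pose just before it. camera_info takes no time and is no camera call.
- robot.job_done(): hands the job in, once; it reports no verdict.
Trained networks look in the newest picture that a camera, given by its name, has taken for a name from the list of things; names that differ only in an ending like _2 or _b are one class to them, and where a whole thing is asked for, a point or a joint stands for the part that bears it (a point fixed in the world has none). Each returns a list of dicts, best first, with "score" (0 to 1); they miss things now and then, are a little off and sometimes report something else, mostly with a low value. They report only what shows in the picture. A call takes as long as a camera call. They do not tell look-alikes from the thing itself.
- cams.cut_out(camera, thing): "mask" (480x640 bool, what is visible of it).
- cams.pinpoint(camera, thing): "centre" ([x, y, z] in m, in world coordinates, good to about 4 mm: a listed point, or the origin of a listed thing).
The state is a dict: "time_s": time; "joint_positions": joint angles; "joint_velocities": joint speeds; "joint_efforts": joint torques, N m; "ee_pos": TCP position; "tcp_rot": TCP orientation; "wrist_force": force on the tool from outside, world axes, zero at the start; "ft_torque": the same for the moment, N m; "finger_gap": opening from 0.0 (shut) to 1.0 (fully open).
Only numpy, scipy, OpenCV 4.12 (cv2) and the standard library are available. Lean on these libraries where they do the work, as an engineer would, in place of code of your own. Each camera call takes 0.05 s, during which the arm holds its last target. There are 200 camera calls.

### The job

The small-parts vessels on the valve bench are empty: nest them in size order without moving the steel bowl from its place, the yellow cup upright on the bowl's floor and the red beaker, which has fallen over, upright and mouth up on the cup's floor. Then set the grey cover on the bowl so that it drops into the rim and sits fully seated and level. Set everything down gently, without dropping or ramming it, and leave the other things on the bench where they are.

Things in the scene. Friction and masses are not known exactly. Their poses are not given: they have to be found in the camera images.
- bowl: the big vessel: round stainless steel bowl standing on the bench, 90 mm high, rim 144 mm across outside and about 134 mm inside, wall 4 mm, flaring up from a 66 mm foot. Its flat inner floor lies 5 mm above its underside and is about 64 mm across; at 40 mm height it is about 116 mm wide inside. 0.7 kg, loose. Origin: centre of its underside, z up its axis.
- cup: the middle vessel: a round yellow plastic cup standing upright, 50 mm high, 56 mm across at the foot, 66 mm at the rim outside, wall 3 mm, inner floor 4 mm above its underside and about 50 mm across. About 0.15 kg. Loose. Origin: centre of its underside, z up its axis towards the mouth.
- beaker: the narrowest vessel: red eight-sided steel beaker, 66 mm long, 40 mm across flats (43 mm over corners) all along, wall 3 mm, floor 4 mm, about 0.12 kg, loose. It has fallen over and lies on one flat, mouth roughly towards the robot. Origin: centre of its underside (20 mm above the bench while lying); z along its axis from closed end to mouth; x and y square to flats; lying, its x is vertical.
- cover: grey round dust cover, flat on the bench right way up, 0.25 kg, loose: below a black locating disc 127 mm across, 6 mm thick, that drops inside the bowl's rim with 2 to 3 mm to spare all round; then a plate 148 mm across, 5 mm thick, that rests on the rim; a black knob 22 mm across, 11 to 35 mm above the origin. Origin: centre of its underside, z up; 84 mm above the bowl's underside when seated.
- block: bystander: dark steel block 60 x 50 x 40 mm, 0.9 kg. Origin: centre of its underside.
- valve_a: bystander: brass valve body with a black ring, standing, 34 mm across and 44 mm high, with a side stub reaching 27 mm from its axis towards its x. Origin: centre of its underside.
- valve_b: bystander: another brass valve body of the same size. Origin: centre of its underside.
- lever_a: bystander: red sheet-steel lever lying on the bench, 145 mm long along its x, 20 mm wide, 20 mm high. Origin: near the middle, underside.
- lever_b: bystander: another red lever of the same size. Origin: near the middle, underside.
- pin_pot: bystander: white plastic pot full of steel pins, 76 mm across and 55 mm high, not to be emptied or nested. Origin: centre of its underside.
Things that resemble listed ones, but are neither listed nor needed, are in the scene too. There is more than one size of the bowl; the one meant has the size given above.

How it is judged (in metres and radians):
At the end, for the whole second after the job is handed in: Bowl level, within 40 mm of its start. Cup upright in it (0.06 rad), underside 2-8 mm over the bowl's, 12 mm off axis at most. Beaker mouth up (0.06) in the cup, 1-7 mm over its underside, 8 mm off axis. Cover 81-86.5 mm over the bowl's underside, 6 mm off axis, level (0.03). All at rest (distance of bowl from where it was at the start of the episode below 0.04 m and angle between each of bowl, cover's own z axis and vertical below 0.03 rad and horizontal distance between cup and bowl below 0.012 m and z of cup in the frame of bowl between 0.002 and 0.008 m and angle between each of cup, beaker's own z axis and vertical below 0.06 rad and horizontal distance between beaker and cup below 0.008 m and z of beaker in the frame of cup between 0.001 and 0.007 m and horizontal distance between cover and bowl below 0.006 m and z of cover in the frame of bowl between 0.081 and 0.0865 m and linear speed of each of bowl, cup, beaker, cover below 0.02 m/s); the robot touches nothing.
It fails at once if a bystander (block, valve bodies, levers, pin pot) is moved more than 30 mm (distance of any of block, valve_a, valve_b, lever_a, lever_b, pin_pot from where it was at the start of the episode above 0.03 m).
It fails at once if the cup, beaker or cover is rammed into the vessel below: more than 60 N between cup and bowl, beaker and cup, or cover and bowl (contact force between any of cup, cover and bowl above 60 N or contact force between beaker and cup above 60 N).
It fails at once if the cup, beaker or cover is let go above its place and falls more than about 13 mm into the bowl ((linear speed of cup above 0.5 m/s and horizontal distance between cup and bowl below 0.07 m and contact force between the fingers and cup below 0.05 N) or (linear speed of beaker above 0.5 m/s and horizontal distance between beaker and bowl below 0.07 m and contact force between the fingers and beaker below 0.05 N) or (linear speed of cover above 0.5 m/s and horizontal distance between cover and bowl below 0.07 m and contact force between the fingers and cover below 0.05 N)).
It also fails if it takes over 72 s, if anything falls off the work surface, if the arm or the gripper's body presses on something with over 40 N, if the wrist force passes 120 N, or if a joint passes its speed limit or range.

## Working session

There is one attempt and no reset: what is moved stays moved. The work goes in short steps, Python scripts to look and compute and a tool call to move; the robot and the scene stay as the last step left them, time stands still between calls to the robot, and variables do not carry over. Pictures are saved under pics/ and viewed, about 8 in all and at most 12, crops included, and the job is handed in when it is done.

Besides the shell and the picture viewer there is one more tool, called after "Emit:" as a command line: name --argument value ..., lists and objects as JSON in quotes. move_arm: Moves the arm, as the interface text tells. Its arguments: {"type":"object","properties":{"deltas":{"type":"string"}},"required":["deltas"]}

```bash
mkdir -p pics; ls
cat > h.py <<'E'
import numpy as np, cv2
from scipy.spatial.transform import Rotation as R
from plant import status, cams, robot
def snap(name):
    o=status.get_obs(); img,d=cams.snapshot(name); return o,img,d
def pose(name,o):
    """world_from_camera 4x4"""
    c=cams.camera_info(name); T=np.eye(4)
    if name=='wrist':
        T[:3,:3]=R.from_euler('xyz',o['tcp_rot'],degrees=True).as_matrix(); T[:3,3]=o['ee_pos']
        return T@np.array(c['tool_from_camera'])
    T[:3,:3]=cv2.Rodrigues(np.array(c['rvec'],float))[0]; T[:3,3]=np.ravel(c['tvec'])
    return np.linalg.inv(T)
def cloud(name,o,d):
    c=cams.camera_info(name); v,u=np.mgrid[:480,:640]
    P=np.stack([(u-c['cx'])/c['fx']*d,(v-c['cy'])/c['fy']*d,d],-1)
    T=pose(name,o); W=P@T[:3,:3].T+T[:3,3]; W[d<=0]=np.nan; return W
def save(img,f): cv2.imwrite('pics/'+f,cv2.cvtColor(img,cv2.COLOR_RGB2BGR))
E
python3 - <<'E'
from h import *
print(status.get_obs())
for n in('top','scene'):
    o,i,d=snap(n); save(i,n+'1.png'); np.save(n+'1.npy',cloud(n,o,d))
    for t in['bowl','cup','beaker','cover','block','valve_a','lever_a','pin_pot']:
        print(n,t,[(np.round(x['centre'],3).tolist(),round(x['score'],2)) for x in cams.pinpoint(n,t)])
E
```

```text
pics
{'time_s': 0.0, 'joint_positions': array([-8.29682935e+01,  5.04092403e+00,  7.86258099e+01,  3.50999077e-04,
        9.64643010e+01, -5.90757878e+00]), 'joint_velocities': array([ 0.02529841, -0.07532562, -0.05579099,  0.04556512,  0.06725072,
       -0.01620929]), 'joint_efforts': array([-4.47048205e-04, -3.51861656e+01, -3.13278079e+01, -1.98838552e-04,
        1.06898698e-02, -2.30020845e-05]), 'ee_pos': array([ 0.12308848, -0.53554576,  0.23811238]), 'tcp_rot': array([-96.06011821,  89.86896455,  96.8792062 ]), 'wrist_force': array([ 0.01505466, -0.74725966,  0.12186291]), 'ft_torque': array([-0.00342509, -0.00724544, -0.00898692]), 'finger_gap': 1.0005152985419572}
top bowl [([0.288, 0.193, 0.001], 0.9), ([0.275, 0.438, -0.003], 0.81), ([0.514, 0.326, -0.001], 0.64)]
top cup [([0.574, 0.161, -0.002], 0.56)]
top beaker [([0.595, -0.163, 0.025], 0.7)]
top cover [([0.516, -0.362, -0.002], 0.79)]
top block [([0.462, 0.012, -0.002], 0.9)]
top valve_a [([0.514, -0.363, -0.002], 0.71), ([0.668, 0.316, 0.002], 0.67), ([0.618, 0.018, -0.001], 0.53)]
top lever_a [([0.678, -0.337, 0.001], 0.73), ([0.756, -0.085, 0.003], 0.68)]
top pin_pot [([0.747, 0.117, 0.004], 0.65)]
scene bowl [([0.285, 0.196, 0.0], 0.95), ([0.519, 0.328, 0.0], 0.92), ([0.275, 0.436, -0.0], 0.86)]
scene cup [([0.577, 0.158, -0.0], 0.72), ([0.621, 0.014, 0.002], 0.5)]
scene beaker [([0.463, 0.014, 0.0], 0.6), ([0.594, -0.156, 0.02], 0.56)]
scene cover [([0.516, -0.357, 0.004], 0.85)]
scene block [([0.461, 0.013, 0.0], 0.91)]
scene valve_a [([0.672, 0.317, 0.005], 0.67), ([0.618, 0.013, 0.001], 0.59)]
scene lever_a [([0.757, -0.084, 0.001], 0.95), ([0.68, -0.339, 0.001], 0.66)]
scene pin_pot [([0.75, 0.117, 0.001], 0.71)]
```

Run:
```python
from h import *
for n in('top','scene'):
    W=np.load(n+'1.npy')
    for nm,c,lo in[('b1',(.287,.195),.07),('b2',(.275,.437),.07),('b3',(.516,.327),.07),('cup',(.575,.16),.042),('cov',(.516,-.36),.02),('covplate',(.516,-.36),.006),('pot',(.748,.117),.04),('blk',(.462,.013),.03)]:
        r=np.hypot(W[...,0]-c[0],W[...,1]-c[1]); m=(r<.13)&(W[...,2]>lo)
        if nm in('covplate',): m&=W[...,2]<.018
        if nm=='cup': m&=r<.06
        P=W[m]
        if len(P)<10: print(n,nm,len(P)); continue
        h=cv2.convexHull(P[:,:2].astype(np.float32)); 
        zt=np.percentile(P[:,2],98)
        T=P[P[:,2]>zt-.006]; (cx,cy),rad=cv2.minEnclosingCircle(T[:,:2].astype(np.float32))
        a=T[:,:2]; q=np.c_[2*a,np.ones(len(a))]; s=np.linalg.lstsq(q,(a**2).sum(1),rcond=None)[0]
        print(n,nm,len(P),'ztop %.3f encl %.3f %.3f d%.3f'%(zt,cx,cy,2*rad),'fit',s[:2].round(3))
W=np.load('top1.npy'); r=np.hypot(W[...,0]-.594,W[...,1]+.16); P=W[(r<.07)&(W[...,2]>.032)]
print('beaker',len(P),cv2.minAreaRect(P[:,:2].astype(np.float32)),P[:,2].max(),P.mean(0))
```

```text
top b1 1443 ztop 0.127 encl 0.285 0.195 d0.198 fit [0.286 0.195]
top b2 1766 ztop 0.127 encl 0.272 0.437 d0.200 fit [0.273 0.437]
top b3 471 ztop 0.094 encl 0.515 0.326 d0.144 fit [0.515 0.325]
top cup 99 ztop 0.052 encl 0.572 0.160 d0.065 fit [0.571 0.16 ]
top cov 56 ztop 0.039 encl 0.517 -0.359 d0.021 fit [ 0.517 -0.359]
top covplate 2012 ztop 0.015 encl 0.544 -0.361 d0.202 fit [ 0.517 -0.36 ]
top pot 357 ztop 0.058 encl 0.750 0.115 d0.077 fit [0.749 0.115]
top blk 392 ztop 0.044 encl 0.458 0.013 d0.074 fit [0.458 0.013]
scene b1 3227 ztop 0.127 encl 0.285 0.194 d0.203 fit [0.287 0.194]
scene b2 3861 ztop 0.127 encl 0.273 0.436 d0.202 fit [0.274 0.436]
scene b3 1170 ztop 0.094 encl 0.515 0.324 d0.147 fit [0.516 0.324]
scene cup 236 ztop 0.054 encl 0.572 0.159 d0.068 fit [0.573 0.158]
scene cov 76 ztop 0.040 encl 0.516 -0.360 d0.024 fit [ 0.517 -0.361]
scene covplate 1682 ztop 0.016 encl 0.543 -0.370 d0.201 fit [ 0.517 -0.361]
scene pot 861 ztop 0.058 encl 0.751 0.114 d0.079 fit [0.75  0.114]
scene blk 482 ztop 0.045 encl 0.460 0.011 d0.075 fit [0.46  0.011]
beaker 267 ((0.562770426273346, -0.14487159252166748), (0.03512338921427727, 0.06707552075386047), 70.30985260009766) 0.04545739449234798 [ 0.56323426 -0.14398407  0.03765711]
```

View pics/top1.png

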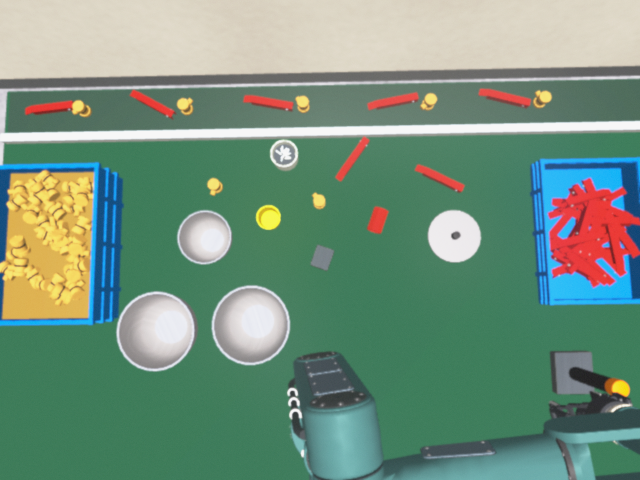

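View pics/scene1.png

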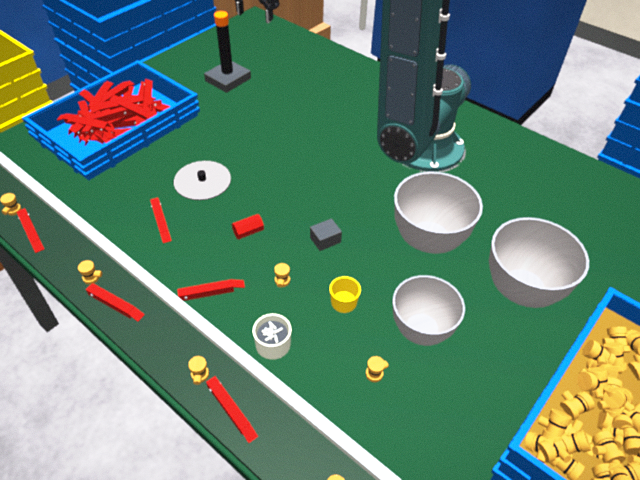

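```bash
cat >> h.py <<'E'
from scipy.linalg import logm, expm
def tool(a, y):
    """rotation with tool x along a, y nearest y"""
    a=np.array(a,float)/np.linalg.norm(a); y=np.array(y,float); y-=a*(y@a); y/=np.linalg.norm(y)
    return np.c_[a,y,np.cross(a,y)]
def plan(p,Rm,n=None,o=None,start=None):
    """print the row, to be repeated n times, leading from the pose now to (p,Rm)"""
    A=np.eye(4)
    if start is None:
        o=o or status.get_obs(); A[:3,:3]=R.from_euler('xyz',o['tcp_rot'],degrees=True).as_matrix(); A[:3,3]=o['ee_pos']
    else: A[:3,3],A[:3,:3]=start
    B=np.eye(4); B[:3,:3]=Rm; B[:3,3]=p
    D=np.linalg.inv(A)@B; w=R.from_matrix(D[:3,:3]).magnitude()*57.3
    n=n or int(np.ceil(max(w/8,np.linalg.norm(D[:3,3])/.04)))
    E=np.real(expm(logm(D)/n))
    print('rows',n,'|',' '.join('%.2f'%x for x in [*(E[:3,3]*100),*np.degrees(R.from_matrix(E[:3,:3]).as_rotvec())]))
def head(deg): return np.array([np.cos(np.radians(deg)),np.sin(np.radians(deg)),0])
DOWN=np.array([0,0,-1.])
E
python3 - <<'E'
from h import *
d=head(160); a=(-d+DOWN)/2**.5
Rg=tool(a,head(-110))
g=np.array([.594,-.156,.024])+.038*d
plan(g+.011*a-.13*a,Rg)
E
```

```text
rows 15 | 1.57 -3.01 -1.91 2.08 2.92 0.86
```

Emit:
move_arm --deltas "1.57 -3.01 -1.91 2.08 2.92 0.86 0;1.57 -3.01 -1.91 2.08 2.92 0.86 0;1.57 -3.01 -1.91 2.08 2.92 0.86 0;1.57 -3.01 -1.91 2.08 2.92 0.86 0;1.57 -3.01 -1.91 2.08 2.92 0.86 0;1.57 -3.01 -1.91 2.08 2.92 0.86 0;1.57 -3.01 -1.91 2.08 2.92 0.86 0;1.57 -3.01 -1.91 2.08 2.92 0.86 0"

```text
time_s: 1.7
ee_pos: [0.2718, -0.2843, 0.1353]
tcp_rot: [172.1, 65.6, -12.0]
wrist_force: [0.6, 0.1, 0.9]
finger_gap: 1.0
```

Emit:
move_arm --deltas "1.57 -3.01 -1.91 2.08 2.92 0.86 0;1.57 -3.01 -1.91 2.08 2.92 0.86 0;1.57 -3.01 -1.91 2.08 2.92 0.86 0;1.57 -3.01 -1.91 2.08 2.92 0.86 0;1.57 -3.01 -1.91 2.08 2.92 0.86 0;1.57 -3.01 -1.91 2.08 2.92 0.86 0;1.57 -3.01 -1.91 2.08 2.92 0.86 0;0 0 0 0 0 0 0"

```text
time_s: 2.5
ee_pos: [0.471, -0.1182, 0.1067]
tcp_rot: [179.5, 46.0, -19.6]
wrist_force: [-0.5, -0.4, -0.7]
finger_gap: 0.999
```

Run:
```python
from h import *
o,i,d=snap('wrist'); save(i,'w1.png'); print(o['ee_pos'],o['tcp_rot'],o['joint_positions'].round(1),o['time_s'])
W=cloud('wrist',o,d); np.save('w1.npy',W)
m=cams.cut_out('wrist','beaker'); print([(x['score'],x['mask'].sum()) for x in m])
print([(np.round(x['centre'],4).tolist(),round(x['score'],2)) for x in cams.pinpoint('wrist','beaker')])
if m:
    P=W[m[0]['mask']]; P=P[~np.isnan(P[:,0])]; print(P.min(0),P.max(0),P.mean(0))
    T=P[P[:,2]>np.percentile(P[:,2],97)-.006]; print(len(T),cv2.minAreaRect(P[:,:2].astype(np.float32)),cv2.minAreaRect(T[:,:2].astype(np.float32)))
```

```text
[ 0.47099358 -0.11821446  0.10674189] [179.49761921  46.01257785 -19.56981453] [-21.8 -26.2 130.5   2.9  31.8  85.4] 2.5
[(0.96, np.int64(4727))]
[([0.5962, -0.157, 0.0202], 0.59)]
[ 0.52471016 -0.18266982 -0.00199676] [ 0.62479086 -0.11503755  0.0411838 ] [ 0.5566041  -0.14321913  0.03022004]
2634 ((0.5768278241157532, -0.15000613033771515), (0.04714909940958023, 0.09782188385725021), 71.15579223632812) ((0.5629928708076477, -0.14499378204345703), (0.028726225718855858, 0.06740035116672516), 69.84452819824219)
```

View pics/w1.png

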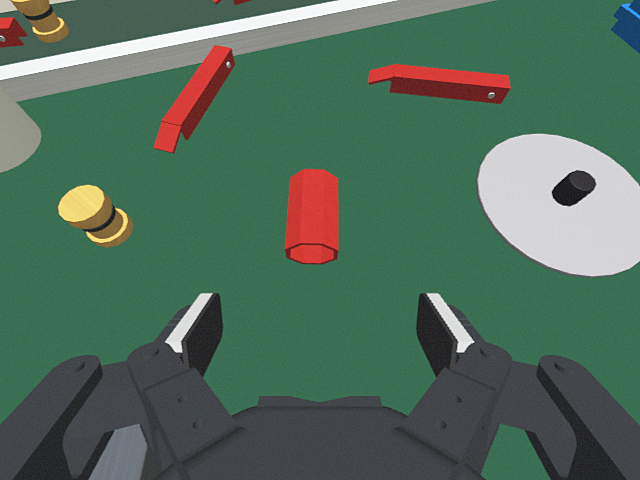

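Run:
```python
from h import *
d=head(160); a=(-d+DOWN)/2**.5
Rg=tool(a,head(-110))
g=np.array([.594,-.1563,.0235])+.038*d
plan(g+.011*a,Rg,6)
```

```text
rows 6 | 2.24 -0.17 -0.10 0.09 0.17 0.00
```

Emit:
move_arm --deltas "2.24 -0.17 -0.1 0.09 0.17 0 0;2.24 -0.17 -0.1 0.09 0.17 0 0;2.24 -0.17 -0.1 0.09 0.17 0 0;2.24 -0.17 -0.1 0.09 0.17 0 0;2.24 -0.17 -0.1 0.09 0.17 0 0;2.24 -0.17 -0.1 0.09 0.17 0 0;0 0 0 0 0 0 0;0 0 0 0 0 0 0"

```text
time_s: 3.45
ee_pos: [0.5649, -0.1479, 0.0157]
tcp_rot: [-180.0, 45.0, -20.2]
wrist_force: [-0.4, 0.5, 1.1]
finger_gap: 1.001
```

Emit:
move_arm --deltas "0 0 0 0 0 0 1;0 0 0 0 0 0 1;0 0 0 0 0 0 1;0 0 0 0 0 0 1;0 0 0 0 0 0 1;0 0 0 0 0 0 1;0 0 0 0 0 0 1;0 0 0 0 0 0 1"

```text
time_s: 4.25
ee_pos: [0.5664, -0.1463, 0.017]
tcp_rot: [-180.0, 44.8, -20.0]
wrist_force: [-3.6, 0.2, 5.8]
finger_gap: 0.46
```

Emit:
move_arm --deltas "-1.5 0 -1.5 0 0 0 1;-2 0 -2 0 0 0 1;-2 0 -2 0 0 0 1;-2 0 -2 0 0 0 1;0 0 0 -8 0 0 1;0 0 0 -8 0 0 1;0 0 0 -8 0 0 1;0 0 0 -8 0 0 1"

```text
time_s: 5.05
ee_pos: [0.5648, -0.1457, 0.1206]
tcp_rot: [147.7, 45.1, -20.0]
wrist_force: [-0.5, 0.2, -1.2]
finger_gap: 0.456
```

Emit:
move_arm --deltas "0 0 0 -8 0 0 1;0 0 0 -8 0 0 1;0 0 0 -8 0 0 1;0 0 0 -8 0 0 1;0 0 0 -8 0 0 1;0 0 0 -8 0 0 1;0 0 0 -8 0 0 1;0 0 0 -8 0 0 1"

```text
time_s: 5.85
ee_pos: [0.5648, -0.1457, 0.1204]
tcp_rot: [83.7, 45.1, -20.0]
wrist_force: [-0.2, -0.2, -0.7]
finger_gap: 0.457
```

Emit:
move_arm --deltas "0 0 0 -8 0 0 1;0 0 0 -8 0 0 1;0 0 0 -8 0 0 1;0 0 0 -8 0 0 1;0 0 0 -8 0 0 1;0 0 0 -8 0 0 1;0 0 0 -8 0 0 1;0 0 0 -8 0 0 1"

```text
time_s: 6.65
ee_pos: [0.5648, -0.1457, 0.1205]
tcp_rot: [19.7, 45.1, -20.0]
wrist_force: [0.2, -0.0, -1.2]
finger_gap: 0.457
```

Emit:
move_arm --deltas "0 0 0 -8 0 0 1;0 0 0 -8 0 0 1;0 0 0 -4 0 0 1;0 0 0 0 0 0 1"

```text
time_s: 7.05
ee_pos: [0.5649, -0.1458, 0.1206]
tcp_rot: [0.0, 45.1, -20.0]
wrist_force: [0.1, 0.2, -1.0]
finger_gap: 0.46
```

Run:
```python
from h import *
o,i,d=snap('wrist'); save(i,'w2.png'); print(o['ee_pos'],o['tcp_rot'],o['joint_positions'].round(1),o['time_s'],o['finger_gap'])
o2,i2,d2=snap('scene'); 
W=cloud('scene',o2,d2); m=cams.cut_out('scene','beaker')
for x in m:
    P=W[x['mask']]; P=P[~np.isnan(P[:,0])]; print(x['score'],len(P),np.percentile(P,[2,98],axis=0).round(3))
v=np.hstack([cv2.resize(i,(400,300)),cv2.resize(i2[120:320,120:440],(400,250),interpolation=2)[:,:] if 0 else cv2.resize(i2[100:325,150:450],(400,300))]); save(v,'v2.png')
```

```text
[ 0.56488889 -0.14575587  0.12056827] [ 3.92005157e-02  4.50786747e+01 -1.99906824e+01] [-2.010e+01 -1.140e+01  1.191e+02  1.000e-01  2.740e+01 -9.010e+01] 7.05 0.459745035840371
0.56 400 [[ 0.543 -0.164  0.094]
 [ 0.584 -0.126  0.159]]
```

View pics/v2.png

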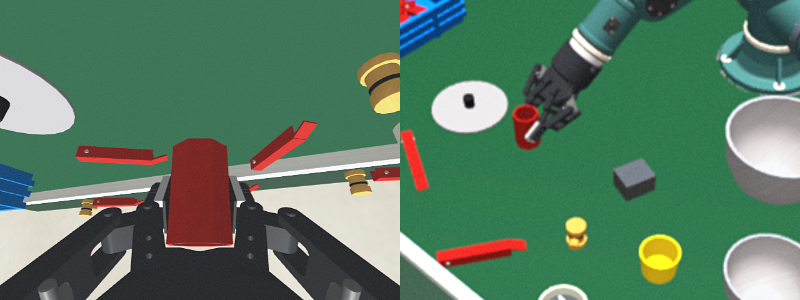

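Emit:
move_arm --deltas "1.4 0 -1.4 0 0 0 1;1.4 0 -1.4 0 0 0 1;1.4 0 -1.4 0 0 0 1;1.4 0 -1.4 0 0 0 1;0.5 0 -0.5 0 0 0 1;0.1 0 -0.1 0 0 0 1;0.05 0 -0.05 0 0 0 1;0 0 0 0 0 0 1"

```text
time_s: 8.0
ee_pos: [0.5666, -0.1465, 0.035]
tcp_rot: [0.0, 44.8, -20.0]
wrist_force: [-0.5, -0.4, -0.2]
finger_gap: 0.458
```

Emit:
move_arm --deltas "0.14 0 -0.14 0 0 0 1;0.14 0 -0.14 0 0 0 1;0 0 0 0 0 0 1;0 0 0 0 0 0 1"

```text
time_s: 8.4
ee_pos: [0.5666, -0.1465, 0.0308]
tcp_rot: [0.0, 44.8, -20.0]
wrist_force: [-1.2, 0.2, 3.1]
finger_gap: 0.451
```

Emit:
move_arm --deltas "0 0 0 0 0 0 0.3;0 0 0 0 0 0 0.1;0 0 0 0 0 0 0;0 0 0 0 0 0 0;-2 0 0 0 0 0 0;-3 0 0 0 0 0 0;-4 0 0 0 0 0 0;-4 0 0 0 0 0 0"

```text
time_s: 9.2
ee_pos: [0.4779, -0.1143, 0.1212]
tcp_rot: [0.0, 45.1, -20.0]
wrist_force: [1.0, -0.0, 0.7]
finger_gap: 0.997
```

Run:
```python
from h import *
o,i,d=snap('scene'); W=cloud('scene',o,d); m=cams.cut_out('scene','beaker')
for x in m:
    P=W[x['mask']]; P=P[~np.isnan(P[:,0])]; T=P[P[:,2]>np.percentile(P[:,2],97)-.005]
    print(x['score'],len(P),np.percentile(P,[2,98],axis=0).round(3),cv2.minEnclosingCircle(T[:,:2].astype(np.float32)))
print(status.get_obs()['joint_positions'].round(1))
# cup: above, jaws y heading: candidates
c=np.array([.572,.159,0])
Rc=tool(DOWN,head(15.5+0)); plan(c+[0,0,.15],Rc)
Rc=tool(DOWN,head(15.5+60)); plan(c+[0,0,.15],Rc)
```

```text
0.69 538 [[ 0.518 -0.186 -0.   ]
 [ 0.584 -0.124  0.069]] ((0.5632396936416626, -0.1457110345363617), 0.02247169055044651)
[-2.010e+01 -2.710e+01  1.292e+02  1.000e-01  3.210e+01 -9.010e+01]
rows 9 | -0.68 3.02 -1.31 5.72 4.69 -2.42
rows 8 | -0.24 3.61 0.19 -0.65 5.72 0.27
```

Emit:
move_arm --deltas "-0.24 3.61 0.19 -0.65 5.72 0.27 0;-0.24 3.61 0.19 -0.65 5.72 0.27 0;-0.24 3.61 0.19 -0.65 5.72 0.27 0;-0.24 3.61 0.19 -0.65 5.72 0.27 0;-0.24 3.61 0.19 -0.65 5.72 0.27 0;-0.24 3.61 0.19 -0.65 5.72 0.27 0;-0.24 3.61 0.19 -0.65 5.72 0.27 0;-0.24 3.61 0.19 -0.65 5.72 0.27 0"

```text
time_s: 10.1
ee_pos: [0.5727, 0.1607, 0.1414]
tcp_rot: [178.8, 89.0, 164.3]
wrist_force: [0.8, -1.1, 0.3]
finger_gap: 1.0
```

Emit:
move_arm --deltas "0 0 0 0 0 0 0"

```text
time_s: 10.2
ee_pos: [0.5747, 0.162, 0.1382]
tcp_rot: [178.3, 88.9, 164.0]
wrist_force: [-0.1, -0.4, -1.3]
finger_gap: 0.999
```

```bash
cat >> h.py <<'E'
def rim(W,c,rmax,lo,band=.006):
    r=np.hypot(W[...,0]-c[0],W[...,1]-c[1]); P=W[(r<rmax)&(W[...,2]>lo)]
    z=np.percentile(P[:,2],95); T=P[P[:,2]>z-band][:,:2].astype(np.float32)
    (x,y),rad=cv2.minEnclosingCircle(T); s=np.linalg.lstsq(np.c_[2*T,np.ones(len(T))],(T**2).sum(1),rcond=None)[0]
    print('rim n%d z%.4f encl %.4f %.4f d%.4f fit %.4f %.4f'%(len(T),z,x,y,2*rad,s[0],s[1])); return P
E
python3 - <<'E'
from h import *
o,i,d=snap('wrist'); save(i,'w3.png'); print(o['ee_pos'],o['tcp_rot'])
W=cloud('wrist',o,d); rim(W,(.572,.159),.045,.04)
print([(np.round(x['centre'],4).tolist(),round(x['score'],2)) for x in cams.pinpoint('wrist','cup')])
c=np.array([.572,.159,.037]); plan(c,tool(DOWN,head(75.5)),6)
E
```

```text
[0.57468212 0.1620056  0.13820196] [178.34494972  88.93341144 163.95798395]
rim n7404 z0.2297 encl 0.5666 0.1645 d0.0650 fit 0.5684 0.1640
[([0.5705, 0.156, -0.0015], 0.75)]
rows 6 | 1.71 -0.00 0.01 -0.00 -0.15 0.01
```

View pics/w3.png

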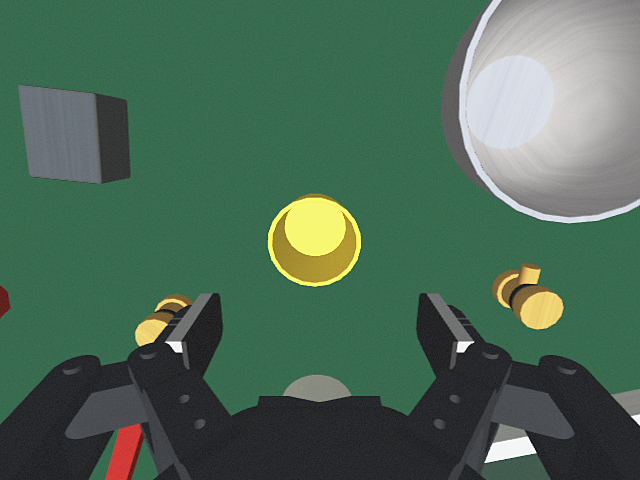

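```bash
sed -i 's/&(W\[...,2\]>lo)\]/\&(W[...,2]>lo)\&(W[...,2]<hi)]/; s/lo,band=.006/lo,hi,band=.006/' h.py
python3 - <<'E'
from h import *
o,i,d=snap('wrist'); W=cloud('wrist',o,d); rim(W,(.572,.159),.045,.04,.065); print(o['ee_pos'])
plan([.572,.159,.037],tool(DOWN,head(75.5)),6)
E
```

```text
rim n1471 z0.0502 encl 0.5724 0.1595 d0.0661 fit 0.5718 0.1597
[0.57216847 0.15916371 0.13972005]
rows 6 | 1.73 0.01 0.02 -0.01 -0.14 0.01
```

Emit:
move_arm --deltas "1.73 0.04 0.02 0 -0.14 0 0;1.73 0.02 0.02 0 -0.14 0 0;1.73 0.02 0.02 0 -0.14 0 0;1.73 0.01 0.02 0 -0.14 0 0;1.73 0.01 0.02 0 -0.14 0 0;1.73 0.01 0.02 0 -0.14 0 0;0 0 0 0 0 0 0;0 0 0 0 0 0 0"

```text
time_s: 11.15
ee_pos: [0.572, 0.1593, 0.0395]
tcp_rot: [19.9, 89.9, 5.3]
wrist_force: [0.1, -0.2, 0.5]
finger_gap: 0.999
```

Emit:
move_arm --deltas "0 0 0 0 0 0 0.2;0 0 0 0 0 0 0.3;0 0 0 0 0 0 0.5;0 0 0 0 0 0 1;0 0 0 0 0 0 1;0 0 0 0 0 0 1"

```text
time_s: 11.75
ee_pos: [0.5744, 0.1601, 0.0421]
tcp_rot: [20.6, 89.6, 6.0]
wrist_force: [-1.5, -1.3, 5.9]
finger_gap: 0.737
```

Emit:
move_arm --deltas "-0.5 0 0 0 0 0 1;-2 0 0 0 0 0 1;-3 0 0 0 0 0 1;-3 0 0 0 0 0 1;-3 0 0 0 0 0 1;-2 0 0 0 0 0 1;0 0 0 0 0 0 1"

```text
time_s: 12.45
ee_pos: [0.5744, 0.1605, 0.1787]
tcp_rot: [25.5, 89.4, 10.9]
wrist_force: [0.6, 0.3, -0.4]
finger_gap: 0.735
```

Run:
```python
from h import *
o,i,d=snap('wrist'); save(i,'w4.png'); print(o['ee_pos'],o['tcp_rot'],o['finger_gap'],o['wrist_force'])
W=cloud('wrist',o,d); m=cams.cut_out('wrist','cup'); print([(x['score'],x['mask'].sum()) for x in m])
P=W[m[0]['mask']]; P=P[~np.isnan(P[:,0])]; print(np.percentile(P,[1,50,95,99],axis=0).round(4))
zt=np.percentile(P[:,2],97); T=P[(P[:,2]>zt-.006)][:,:2].astype(np.float32); print(zt,cv2.minEnclosingCircle(T))
T=W[(np.hypot(W[...,0]-.515,W[...,1]-.325)<.085)&(W[...,2]>.085)&(W[...,2]<.097)][:,:2]
T=T.astype(np.float32)
if len(T)>20: print(len(T),np.linalg.lstsq(np.c_[2*T,np.ones(len(T))],(T**2).sum(1),rcond=None)[0][:2])
```

```text
[0.57443561 0.16045999 0.17869076] [25.46126944 89.38885317 10.92244268] 0.7349045167442863 [ 0.63446616  0.30103042 -0.44396948]
[(0.95, np.int64(17695))]
[[0.5419 0.1313 0.1389]
 [0.5847 0.1593 0.1641]
 [0.602  0.1879 0.1861]
 [0.6037 0.1914 0.1867]]
0.18636354410020267 ((0.573944628238678, 0.1613042950630188), 0.03342001140117645)
3032 [0.51534316 0.32443813]
```

View pics/w4.png

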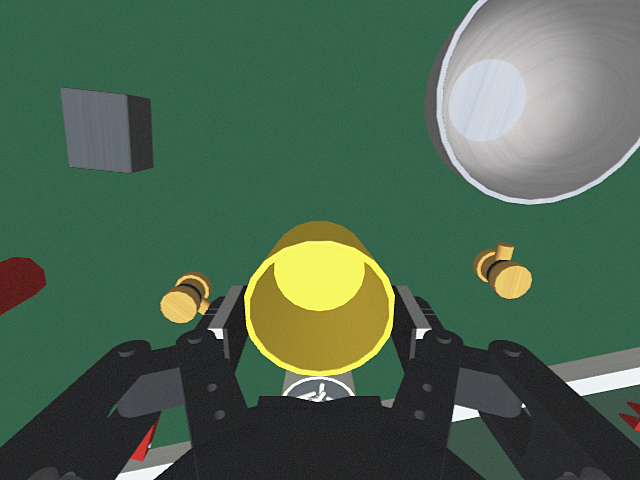

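Run:
```python
from h import *
Rc=tool(DOWN,head(75.5)); p=np.array([.5155,.324,.150])
plan(p,Rc,6)
```

```text
rows 6 | 0.40 2.41 -1.60 -0.01 0.02 -0.01
```

Emit:
move_arm --deltas "0 2.41 -1.6 0 0.02 0 1;0 2.41 -1.6 0 0.02 0 1;0.4 2.41 -1.6 0 0.02 0 1;0.4 2.41 -1.6 0 0.02 0 1;0.4 2.41 -1.6 0 0.02 0 1;0.4 2.41 -1.6 0 0.02 0 1;0.4 0 0 0 0 0 1;0 0 0 0 0 0 1"

```text
time_s: 13.35
ee_pos: [0.5142, 0.3238, 0.1507]
tcp_rot: [-141.4, 89.7, -155.9]
wrist_force: [-0.1, -0.1, -1.0]
finger_gap: 0.743
```

Run:
```python
from h import *
o,i,d=snap('wrist'); save(i,'w5.png'); print(o['ee_pos'],o['tcp_rot'],o['finger_gap'],o['wrist_force'])
W=cloud('wrist',o,d); m=cams.cut_out('wrist','cup')
P=W[m[0]['mask']]; P=P[~np.isnan(P[:,0])]
zt=np.percentile(P[:,2],97); T=P[(P[:,2]>zt-.006)][:,:2].astype(np.float32); print('cup',zt,cv2.minEnclosingCircle(T))
T=W[(np.hypot(W[...,0]-.515,W[...,1]-.325)<.085)&(np.hypot(W[...,0]-.515,W[...,1]-.325)>.06)&(W[...,2]>.084)&(W[...,2]<.096)][:,:2].astype(np.float32)
print(len(T),np.linalg.lstsq(np.c_[2*T,np.ones(len(T))],(T**2).sum(1),rcond=None)[0][:2],T.min(0),T.max(0))
o,i,d=snap('scene'); W=cloud('scene',o,d); rim(W,(.515,.325),.085,.085,.1)
o,i,d=snap('top'); W=cloud('top',o,d)
plan([.515,.3245,.06],tool(DOWN,head(75.5)),8)
```

```text
[0.51421939 0.32377072 0.15067203] [-141.43553511   89.68959397 -155.89638677] 0.7431603813251457 [-0.09341724 -0.07986655 -1.00002319]
cup 0.15847665251486448 ((0.5137304663658142, 0.3246660828590393), 0.03332741931080818)
3764 [0.51468806 0.32569404] [0.4437058  0.25382942] [0.579859   0.39690965]
rim n360 z0.0929 encl 0.5155 0.3243 d0.1458 fit 0.5158 0.3239
rows 8 | 1.17 0.01 -0.02 -0.02 -0.00 -0.00
```

Emit:
move_arm --deltas "1.2 0.08 0.08 0 0 0 1;1.6 0 0 0 0 0 1;2 0 0 0 0 0 1;2 0 0 0 0 0 1;1.6 0 0 0 0 0 1;0.8 0 0 0 0 0 1;0.2 0 0 0 0 0 1;0 0 0 0 0 0 1"

```text
time_s: 14.35
ee_pos: [0.5171, 0.3246, 0.0601]
tcp_rot: [93.5, 89.9, 79.0]
wrist_force: [-0.1, -0.3, -0.3]
finger_gap: 0.738
```

Emit:
move_arm --deltas "0.3 0 -0.15 0 0 0 1;0.3 0 0 0 0 0 1;0.2 0 0 0 0 0 1;0.1 0 0 0 0 0 1;0 0 0 0 0 0 1;0 0 0 0 0 0 1"

```text
time_s: 14.95
ee_pos: [0.5154, 0.3252, 0.0511]
tcp_rot: [99.0, 89.9, 84.4]
wrist_force: [-0.1, -0.5, -0.6]
finger_gap: 0.735
```

Emit:
move_arm --deltas "0.1 0 0 0 0 0 1;0.1 0 0 0 0 0 1;0.1 0 0 0 0 0 1;0 0 0 0 0 0 1;0 0 0 0 0 0 1"

```text
time_s: 15.45
ee_pos: [0.5153, 0.3251, 0.0479]
tcp_rot: [114.2, 89.9, 99.6]
wrist_force: [-0.3, -0.0, -2.1]
finger_gap: 0.743
```

Emit:
move_arm --deltas "0.1 0 0 0 0 0 1;0 0 0 0 0 0 1;0 0 0 0 0 0 1"

```text
time_s: 15.75
ee_pos: [0.5154, 0.3253, 0.0472]
tcp_rot: [93.5, 89.9, 79.0]
wrist_force: [0.6, 0.6, -0.2]
finger_gap: 0.739
```

Emit:
move_arm --deltas "0.1 0 0 0 0 0 1;0 0 0 0 0 0 1;0 0 0 0 0 0 1"

```text
time_s: 16.05
ee_pos: [0.5154, 0.3253, 0.0471]
tcp_rot: [86.1, 89.9, 71.5]
wrist_force: [-2.9, -0.4, 5.9]
finger_gap: 0.74
```

Emit:
move_arm --deltas "0 0 0 0 0 0 0.2;0 0 0 0 0 0 0.14;0 0 0 0 0 0 0.14;-0.5 0 0 0 0 0 0.14;-2 0 0 0 0 0 0.14;-4 0 0 0 0 0 0.14;-4 0 0 0 0 0 0.14;-3 0 0 0 0 0 0.14"

```text
time_s: 16.85
ee_pos: [0.516, 0.3253, 0.1844]
tcp_rot: [52.8, 89.8, 38.2]
wrist_force: [0.9, 1.0, -0.4]
finger_gap: 0.858
```

Emit:
move_arm --deltas "-2 0 0 0 0 0 0.3;0 0 -3 0 0 0 0.3;0 0 0 0 0 0 0.3"

```text
time_s: 17.15
ee_pos: [0.4846, 0.3336, 0.2029]
tcp_rot: [88.5, 89.8, 74.1]
wrist_force: [1.2, -0.4, -0.6]
finger_gap: 0.696
```

Run:
```python
from h import *
o,i,d=snap('wrist'); save(i,'w6.png'); print(o['ee_pos'],o['tcp_rot'],o['finger_gap'],o['joint_positions'].round(1))
W=cloud('wrist',o,d)
rr=np.hypot(W[...,0]-.515,W[...,1]-.325)
T=W[(rr<.085)&(rr>.06)&(W[...,2]>.084)&(W[...,2]<.096)][:,:2].astype(np.float32)
print('bowl',len(T),np.linalg.lstsq(np.c_[2*T,np.ones(len(T))],(T**2).sum(1),rcond=None)[0][:2],T.min(0),T.max(0))
m=cams.cut_out('wrist','cup'); P=W[m[0]['mask']]; P=P[~np.isnan(P[:,0])]
zt=np.percentile(P[:,2],97); Q=P[P[:,2]>zt-.006]; print('cup rim z',zt,cv2.minEnclosingCircle(Q[:,:2].astype(np.float32)))
print('tilt', np.linalg.lstsq(np.c_[Q[:,:2]-Q[:,:2].mean(0),np.ones(len(Q))],Q[:,2],rcond=None)[0])
Rb=tool(DOWN,head(70)); print(R.from_matrix(Rb).as_euler('xyz'))
plan([.5637,-.1456,.16],Rb)
```

```text
[0.48461252 0.33359121 0.20286993] [88.4830876  89.82446969 74.05264363] 0.6957025983332122 [ 29.   10.3  76.7   0.1  92.8 -46.6]
bowl 2889 [0.51470385 0.325753  ] [0.44369355 0.25422573] [0.58686846 0.3971095 ]
cup rim z 0.05488538743541155 ((0.5145190358161926, 0.32630884647369385), 0.03285596892237663)
tilt [-0.01508947  0.00105213  0.05345653]
[0.34906585 1.57079633 0.        ]
rows 13 | 0.32 -3.34 1.65 0.42 0.00 -0.00<sys>:0: UserWarning: Gimbal lock detected. Setting third angle to zero since it is not possible to uniquely determine all angles.
```

View pics/w6.png

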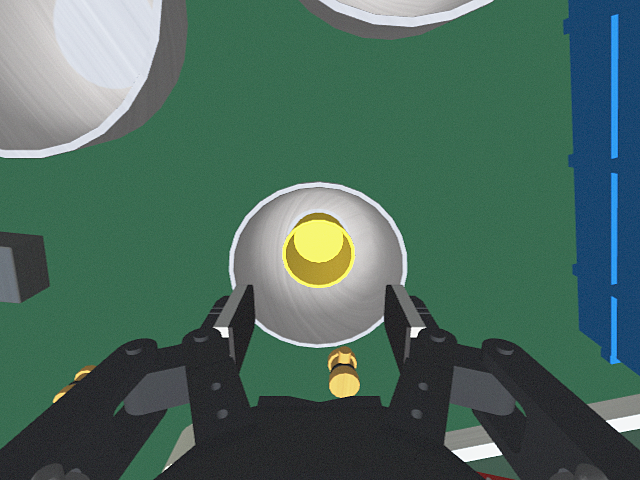

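Emit:
move_arm --deltas "0.32 -3.34 1.65 0.42 0 0 0.3;0.32 -3.34 1.65 0.42 0 0 0.3;0.32 -3.34 1.65 0.42 0 0 0.3;0.32 -3.34 1.65 0.42 0 0 0.3;0.32 -3.34 1.65 0.42 0 0 0.3;0.32 -3.34 1.65 0.42 0 0 0.3;0.32 -3.34 1.65 0.42 0 0 0.3;0.32 -3.34 1.65 0.42 0 0 0.3"

```text
time_s: 18.05
ee_pos: [0.5399, 0.0372, 0.1745]
tcp_rot: [149.4, 90.0, 131.4]
wrist_force: [1.4, -0.0, -0.1]
finger_gap: 0.698
```

Emit:
move_arm --deltas "0.32 -3.34 1.65 0.42 0 0 0.3;0.32 -3.34 1.65 0.42 0 0 0.3;0.32 -3.34 1.65 0.42 0 0 0.3;0.32 -3.34 1.65 0.42 0 0 0.3;0.32 -3.34 1.65 0.42 0 0 0.3;0 0 0 0 0 0 0.3;0 0 0 0 0 0 0.3"

```text
time_s: 18.75
ee_pos: [0.5638, -0.1464, 0.158]
tcp_rot: [148.6, 89.9, 128.4]
wrist_force: [-0.2, -0.3, 0.2]
finger_gap: 0.707
```

```bash
python3 - <<'E' 2>/dev/null
from h import *
o,i,d=snap('wrist'); save(i,'w7.png'); print(o['ee_pos'],o['tcp_rot'],o['finger_gap'])
W=cloud('wrist',o,d); P=rim(W,(.5637,-.1456),.04,.055,.078); print(cv2.minAreaRect(P[:,:2].astype(np.float32)))
plan([.5637,-.1456,.080],tool(DOWN,head(70)),6)
E
```

```text
[ 0.56375373 -0.14637971  0.15799852] [148.5612755   89.85965162 128.42403707] 0.7067662003351152
rim n929 z0.0662 encl 0.5635 -0.1446 d0.0436 fit 0.5631 -0.1445
((0.5635180473327637, -0.14462074637413025), (0.03973479941487312, 0.04090149700641632), 68.69512176513672)
rows 6 | 1.31 -0.00 0.00 -0.01 -0.02 -0.01
```

Emit:
move_arm --deltas "1.5 0.1 -0.05 0 0 0 0.3;2 0 0 0 0 0 0.3;2 0 0 0 0 0 0.3;2 0 0 0 0 0 0.3;1.5 0 0 0 0 0 0.3;0.8 0 0 0 0 0 0.3;0.3 0 0 0 0 0 0.3;0 0 0 0 0 0 0.3"

```text
time_s: 19.6
ee_pos: [0.5639, -0.1438, 0.058]
tcp_rot: [105.5, 89.9, 85.5]
wrist_force: [-0.2, 0.9, -0.3]
finger_gap: 0.699
```

Emit:
move_arm --deltas "0.1 0 0 0 0 0 0.4;0 0 0 0 0 0 0.5;0 0 0 0 0 0 0.7;0 0 0 0 0 0 1;0 0 0 0 0 0 1;0 0 0 0 0 0 1;0 0 0 0 0 0 1"

```text
time_s: 20.3
ee_pos: [0.5647, -0.1446, 0.0583]
tcp_rot: [16.0, 89.9, -4.0]
wrist_force: [0.6, -0.3, 6.3]
finger_gap: 0.45
```

Emit:
move_arm --deltas "-0.5 0 0 0 0 0 1;-2 0 0 0 0 0 1;-3 0 0 0 0 0 1;-3 0 0 0 0 0 1;-3 0 0 0 0 0 1;-1 0 0 0 0 0 1;0 0 0 0 0 0 1"

```text
time_s: 21.0
ee_pos: [0.5644, -0.1443, 0.1833]
tcp_rot: [24.2, 89.9, 4.2]
wrist_force: [-0.2, -0.5, -1.6]
finger_gap: 0.453
```

```bash
python3 - <<'E' 2>/dev/null
from h import *
o=status.get_obs(); print(o['ee_pos'],o['tcp_rot'],o['finger_gap'],o['wrist_force'])
plan([.515,.3245,.175],tool(DOWN,head(70)),13)
E
```

```text
[ 0.56442889 -0.14428315  0.1832748 ] [24.16565244 89.85033527  4.16859705] 0.4528486077871312 [-0.23888128 -0.54726955 -1.55824673]
rows 13 | 0.06 3.26 -1.59 0.00 0.01 -0.00
```

Emit:
move_arm --deltas "0.06 2.5 -1.2 0 0 0 1;0.06 3.26 -1.59 0 0 0 1;0.06 3.26 -1.59 0 0 0 1;0.06 3.26 -1.59 0 0 0 1;0.06 3.26 -1.59 0 0 0 1;0.06 3.26 -1.59 0 0 0 1;0.06 3.26 -1.59 0 0 0 1;0.06 3.26 -1.59 0 0 0 1"

```text
time_s: 21.8
ee_pos: [0.5327, 0.1372, 0.1741]
tcp_rot: [-162.4, 89.7, 177.6]
wrist_force: [0.7, 0.7, -0.6]
finger_gap: 0.452
```

Emit:
move_arm --deltas "0.06 3.26 -1.59 0 0 0 1;0.06 3.26 -1.59 0 0 0 1;0.06 3.26 -1.59 0 0 0 1;0.06 3.26 -1.59 0 0 0 1;0.06 3.26 -1.59 0 0 0 1;0 0.76 -0.39 0 0 0 1;0 0 0 0 0 0 1;0 0 0 0 0 0 1"

```text
time_s: 22.6
ee_pos: [0.5141, 0.3236, 0.1728]
tcp_rot: [-131.4, 89.8, -151.4]
wrist_force: [0.1, 0.6, -1.7]
finger_gap: 0.454
```

```bash
python3 - <<'E' 2>/dev/null
from h import *
o,i,d=snap('wrist'); save(i,'w8.png'); print(o['ee_pos'],o['tcp_rot'],o['finger_gap'])
W=cloud('wrist',o,d)
m=cams.cut_out('wrist','beaker'); P=W[m[0]['mask']]; P=P[~np.isnan(P[:,0])]
zt=np.percentile(P[:,2],97); Q=P[P[:,2]>zt-.005]; print('beaker',zt,cv2.minEnclosingCircle(Q[:,:2].astype(np.float32)),np.linalg.lstsq(np.c_[Q[:,:2]-Q[:,:2].mean(0),np.ones(len(Q))],Q[:,2],rcond=None)[0])
rr=np.hypot(W[...,0]-.515,W[...,1]-.325)
T=W[(rr<.085)&(rr>.06)&(W[...,2]>.084)&(W[...,2]<.096)][:,:2].astype(np.float32)
print('bowl',len(T),np.linalg.lstsq(np.c_[2*T,np.ones(len(T))],(T**2).sum(1),rcond=None)[0][:2],T.min(0),T.max(0))
E
```

```text
[0.51408616 0.32360314 0.17284539] [-131.35260921   89.83242087 -151.37625608] 0.45410171766731194
beaker 0.180826451390006 ((0.5136585831642151, 0.3244610130786896), 0.02176963910460472) [-0.01277974 -0.01110392  0.17947935]
bowl 3426 [0.51485495 0.32572138] [0.44386837 0.25415653] [0.57543343 0.39690194]
```

Emit:
move_arm --deltas "1 0.15 0.05 0 0 0 1;1.8 0 0 0 0 0 1;2 0 0 0 0 0 1;2 0 0 0 0 0 1;1.6 0 0 0 0 0 1;0.8 0 0 0 0 0 1;0.3 0 0 0 0 0 1;0 0 0 0 0 0 1"

```text
time_s: 23.5
ee_pos: [0.5157, 0.3258, 0.0796]
tcp_rot: [114.2, 90.0, 94.2]
wrist_force: [-0.6, 0.5, -0.7]
finger_gap: 0.451
```

Emit:
move_arm --deltas "0.3 0 -0.1 0 0 0 1;0.3 0 0 0 0 0 1;0.2 0 0 0 0 0 1;0.1 0 0 0 0 0 1;0 0 0 0 0 0 1;0 0 0 0 0 0 1"

```text
time_s: 24.1
ee_pos: [0.5146, 0.3265, 0.0707]
tcp_rot: [102.0, 89.9, 82.0]
wrist_force: [-0.3, -0.1, -0.9]
finger_gap: 0.454
```

Emit:
move_arm --deltas "0.1 0 0 0 0 0 1;0.1 0 0 0 0 0 1;0 0 0 0 0 0 1"

```text
time_s: 24.4
ee_pos: [0.5145, 0.3264, 0.0684]
tcp_rot: [133.0, 90.0, 113.0]
wrist_force: [-0.3, -0.6, -0.6]
finger_gap: 0.453
```

Emit:
move_arm --deltas "0.1 0 0 0 0 0 1;0.05 0 0 0 0 0 1;0 0 0 0 0 0 1"

```text
time_s: 24.7
ee_pos: [0.5147, 0.3265, 0.0674]
tcp_rot: [99.0, 89.9, 79.0]
wrist_force: [-0.7, -0.4, 0.2]
finger_gap: 0.453
```

Emit:
move_arm --deltas "0.05 0 0 0 0 0 1;0 0 0 0 0 0 1;0 0 0 0 0 0 1"

```text
time_s: 25.0
ee_pos: [0.5147, 0.3264, 0.0673]
tcp_rot: [83.4, 89.9, 63.4]
wrist_force: [-1.2, -2.1, 4.0]
finger_gap: 0.446
```

Emit:
move_arm --deltas "0 0 0 0 0 0 0.45;0 0 0 0 0 0 0.35;0 0 0 0 0 0 0.35;-0.5 0 0 0 0 0 0.35;-2 0 0 0 0 0 0.35;-4 0 0 0 0 0 0.35;-4 0 0 0 0 0 0.35;-2 0 0 0 0 0 0.35"

```text
time_s: 25.8
ee_pos: [0.516, 0.3271, 0.1968]
tcp_rot: [53.6, 89.5, 33.6]
wrist_force: [-0.8, 0.2, 0.5]
finger_gap: 0.649
```

Emit:
move_arm --deltas "-1 0 -3 0 0 0 0.5;0 0 0 0 0 0 0.5"

```text
time_s: 26.0
ee_pos: [0.4854, 0.3383, 0.2052]
tcp_rot: [72.4, 89.7, 52.5]
wrist_force: [0.1, -0.5, 0.7]
finger_gap: 0.5
```

```bash
python3 - <<'E' 2>/dev/null
from h import *
o,i,d=snap('wrist'); save(i,'w9.png'); print(o['ee_pos'],o['tcp_rot'],o['finger_gap'],o['joint_positions'].round(1))
W=cloud('wrist',o,d); rr=np.hypot(W[...,0]-.515,W[...,1]-.325)
T=W[(rr<.085)&(rr>.06)&(W[...,2]>.084)&(W[...,2]<.096)][:,:2].astype(np.float32)
print('bowl',len(T),np.linalg.lstsq(np.c_[2*T,np.ones(len(T))],(T**2).sum(1),rcond=None)[0][:2],T.min(0),T.max(0))
for n in('cup','beaker'):
    m=cams.cut_out('wrist',n); P=W[m[0]['mask']]; P=P[~np.isnan(P[:,0])]; P=P[P[:,2]<.085]
    zt=np.percentile(P[:,2],97); Q=P[P[:,2]>zt-.005]; print(n,zt,cv2.minEnclosingCircle(Q[:,:2].astype(np.float32)))
plan([.517,-.36,.16],tool(DOWN,head(20)),19)
plan([.517,-.36,.16],tool(DOWN,head(0)),19)
E
```

```text
[0.4853803  0.33826876 0.20523818] [72.37053842 89.6626399  52.49551933] 0.5003888798984648 [ 29.3  10.6  76.1   0.1  93.  -40.8]
bowl 2680 [0.51475443 0.3258351 ] [0.4436886  0.25415877] [0.5870414 0.3970103]
cup 0.05564791999492506 ((0.5142707824707031, 0.32627245783805847), 0.03301961347460747)
beaker 0.07510158391912793 ((0.5140255093574524, 0.32665911316871643), 0.021848004311323166)
rows 19 | 0.22 -2.62 2.73 2.63 -0.00 -0.00
rows 19 | 0.22 -2.20 3.23 3.68 -0.00 -0.00
```

View pics/w9.png

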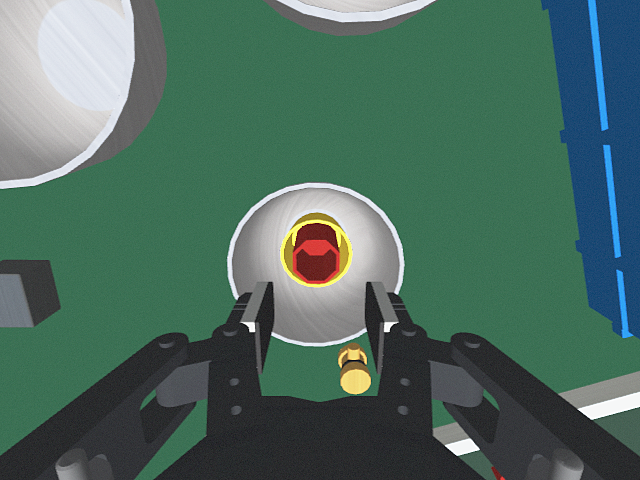

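Emit:
move_arm --deltas "0.22 -2.62 2.73 2.63 0 0 0.5;0.22 -2.62 2.73 2.63 0 0 0.5;0.22 -2.62 2.73 2.63 0 0 0.5;0.22 -2.62 2.73 2.63 0 0 0.5;0.22 -2.62 2.73 2.63 0 0 0.5;0.22 -2.62 2.73 2.63 0 0 0.5;0.22 -2.62 2.73 2.63 0 0 0.5;0.22 -2.62 2.73 2.63 0 0 0.5"

```text
time_s: 26.95
ee_pos: [0.5745, 0.0464, 0.1822]
tcp_rot: [-157.9, 89.9, 160.9]
wrist_force: [0.5, -1.2, -0.1]
finger_gap: 0.5
```

Emit:
move_arm --deltas "0.22 -2.62 2.73 2.63 0 0 0.5;0.22 -2.62 2.73 2.63 0 0 0.5;0.22 -2.62 2.73 2.63 0 0 0.5;0.22 -2.62 2.73 2.63 0 0 0.5;0.22 -2.62 2.73 2.63 0 0 0.5;0.22 -2.62 2.73 2.63 0 0 0.5;0.22 -2.62 2.73 2.63 0 0 0.5;0.22 -2.62 2.73 2.63 0 0 0.5"

```text
time_s: 27.75
ee_pos: [0.5521, -0.2538, 0.1642]
tcp_rot: [-160.3, 89.8, 137.5]
wrist_force: [-0.2, 0.1, -0.6]
finger_gap: 0.499
```

Emit:
move_arm --deltas "0.22 -2.62 2.73 2.63 0 0 0.5;0.22 -2.62 2.73 2.63 0 0 0.5;0.22 -2.62 2.73 2.63 0 0 0.5;0 0 0 0 0 0 0.5;0 0 0 0 0 0 0.5"

```text
time_s: 28.25
ee_pos: [0.5158, -0.3602, 0.1575]
tcp_rot: [-167.7, 89.8, 122.1]
wrist_force: [0.1, 0.6, -0.3]
finger_gap: 0.504
```

```bash
python3 - <<'E' 2>/dev/null
from h import *
o,i,d=snap('wrist'); save(i,'w10.png'); print(o['ee_pos'],o['tcp_rot'],o['finger_gap'],o['joint_positions'].round(1))
W=cloud('wrist',o,d); rim(W,(.517,-.36),.025,.02,.05); rim(W,(.517,-.36),.085,.007,.016)
plan([.517,-.36,.055],tool(DOWN,head(20)),6)
E
```

```text
[ 0.51583082 -0.36022086  0.15751377] [-167.74886347   89.79937737  122.13555919] 0.5038710620463684 [-40.1  16.8  74.1   0.1  89.3 -60. ]
rim n551 z0.0355 encl 0.5164 -0.3606 d0.0221 fit 0.5163 -0.3602
rim n20905 z0.0116 encl 0.5167 -0.3612 d0.1483 fit 0.5161 -0.3595
rows 6 | 1.72 0.00 0.02 -0.00 -0.03 0.00
```

Emit:
move_arm --deltas "1.5 0 0.05 0 0 0 0.5;2.5 0 0 0 0 0 0.5;3 0 0 0 0 0 0.5;2.5 0 0 0 0 0 0.5;2 0 0 0 0 0 0.5;1 0 0 0 0 0 0.5;0.5 0 0 0 0 0 0.5;0 0 0 0 0 0 0.5"

```text
time_s: 29.1
ee_pos: [0.5171, -0.3588, 0.0287]
tcp_rot: [-178.6, 89.9, 111.5]
wrist_force: [-0.3, -0.2, -0.1]
finger_gap: 0.5
```

Emit:
move_arm --deltas "0.3 -0.1 0.12 0 0 0 0.5;0.2 0 0 0 0 0 0.5;0 0 0 0 0 0 0.6;0 0 0 0 0 0 0.7;0 0 0 0 0 0 1;0 0 0 0 0 0 1;0 0 0 0 0 0 1;0 0 0 0 0 0 1"

```text
time_s: 29.9
ee_pos: [0.5167, -0.3613, 0.025]
tcp_rot: [80.6, 90.0, 10.7]
wrist_force: [-1.5, -0.3, 4.2]
finger_gap: 0.231
```

Emit:
move_arm --deltas "-0.3 0 0 0 0 0 1;-1.5 0 0 0 0 0 1;-3 0 0 0 0 0 1;-4 0 0 0 0 0 1;-4 0 0 0 0 0 1;-2 0 0 0 0 0 1;0 0 0 0 0 0 1"

```text
time_s: 30.6
ee_pos: [0.5183, -0.3624, 0.1779]
tcp_rot: [35.4, 89.5, -34.6]
wrist_force: [0.8, -0.1, -1.8]
finger_gap: 0.228
```

```bash
python3 - <<'E' 2>/dev/null
from h import *
o=status.get_obs(); print(o['ee_pos'],o['tcp_rot'],o['finger_gap'],o['wrist_force'],o['ft_torque'])
plan([.515,.325,.165],tool(DOWN,head(20)),20)
E
```

```text
[ 0.51826912 -0.36240945  0.17785042] [ 35.39469404  89.47829856 -34.57104157] 0.2277611662022726 [ 0.81112857 -0.13543046 -1.81478184] [-0.04669424 -0.04977161 -0.0198682 ]
rows 20 | 0.05 1.16 -3.24 0.00 0.02 -0.02
```

Emit:
move_arm --deltas "0 0.58 -1.62 0 0 0 1;0 1.16 -3.24 0 0 0 1;0 1.16 -3.24 0 0 0 1;0 1.16 -3.24 0 0 0 1;0 1.16 -3.24 0 0 0 1;0 1.16 -3.24 0 0 0 1;0 1.16 -3.24 0 0 0 1;0 1.16 -3.24 0 0 0 1"

```text
time_s: 31.4
ee_pos: [0.5129, -0.1001, 0.1693]
tcp_rot: [-141.9, 89.6, 148.2]
wrist_force: [0.9, -0.5, -2.8]
finger_gap: 0.227
```

Emit:
move_arm --deltas "0 1.16 -3.24 0 0 0 1;0 1.16 -3.24 0 0 0 1;0 1.16 -3.24 0 0 0 1;0 1.16 -3.24 0 0 0 1;0 1.16 -3.24 0 0 0 1;0 1.16 -3.24 0 0 0 1;0 1.16 -3.24 0 0 0 1;0 1.16 -3.24 0 0 0 1"

```text
time_s: 32.2
ee_pos: [0.5108, 0.1741, 0.1695]
tcp_rot: [-111.6, 89.7, 178.5]
wrist_force: [0.2, 0.1, -3.2]
finger_gap: 0.231
```

Emit:
move_arm --deltas "0 1.16 -3.24 0 0 0 1;0 1.16 -3.24 0 0 0 1;0 1.16 -3.24 0 0 0 1;0 1.16 -3.24 0 0 0 1;0 0.58 -1.62 0 0 0 1;0 0 0 0 0 0 1;0 0 0 0 0 0 1;0 0 0 0 0 0 1"

```text
time_s: 33.0
ee_pos: [0.5122, 0.3259, 0.172]
tcp_rot: [-90.2, 89.9, -160.3]
wrist_force: [-0.4, -0.3, -2.7]
finger_gap: 0.232
```

```bash
cat > chk.py <<'E'
from h import *
def fit(T): return np.linalg.lstsq(np.c_[2*T,np.ones(len(T))],(T**2).sum(1),rcond=None)[0][:2].round(4)
o,i,d=snap('wrist'); save(i,'w11.png'); print(o['ee_pos'],o['tcp_rot'],o['finger_gap'],o['wrist_force'])
T=np.eye(4); T[:3,:3]=R.from_euler('xyz',o['tcp_rot'],degrees=True).as_matrix(); print('tool x',T[:3,0].round(4))
for n in('wrist','scene','top'):
    if n!='wrist': o,i,d=snap(n)
    if n=='scene': save(i,'s11.png')
    W=cloud(n,o,d); m=cams.cut_out(n,'cover')
    if not m: print(n,'no cover'); continue
    P=W[m[0]['mask']]; P=P[~np.isnan(P[:,0])]; z=np.median(P[:,2]); Q=P[abs(P[:,2]-z)<.012]
    A=np.linalg.lstsq(np.c_[Q[:,:2]-Q[:,:2].mean(0),np.ones(len(Q))],Q[:,2],rcond=None)[0]
    print(n,m[0]['score'],len(Q),'plate z',z.round(4),cv2.minEnclosingCircle(Q[:,:2].astype(np.float32)),'slope',A[:2].round(4))
    rr=np.hypot(W[...,0]-.515,W[...,1]-.325); B=W[(rr<.08)&(rr>.06)&(W[...,2]>.083)&(W[...,2]<.097)][:,:2].astype(np.float32)
    if len(B)>30: print('  bowl',len(B),fit(B),B.min(0),B.max(0))
E
python3 chk.py 2>/dev/null
```

```text
[0.51219185 0.32588909 0.17202704] [ -90.2215109    89.911089   -160.26064239] 0.2319043615086411 [-0.35912279 -0.33166943 -2.69043149]
tool x [-1.5e-03 -5.0e-04 -1.0e+00]
wrist 0.68 47631 plate z 0.1576 ((0.512425422668457, 0.3260398507118225), 0.07412254065275192) slope [-0.0022 -0.0017]
scene 0.61 3108 plate z 0.1595 ((0.5133364796638489, 0.3251950144767761), 0.07556891441345215) slope [-0.0001 -0.0003]
  bowl 336 [0.5158 0.3242] [0.4762848  0.25334877] [0.587611   0.39488432]
top 0.79 1402 plate z 0.1588 ((0.5125160813331604, 0.32653892040252686), 0.07396753877401352) slope [0.0004 0.0035]
  bowl 102 [0.5145 0.3252] [0.44446412 0.25471362] [0.5782152  0.31361565]
```

Emit:
move_arm --deltas "0.5 0.08 0.06 0 0 0 1;1 0.08 0.06 0 0 0 1;1.5 0 0 0 0 0 1;1.2 0 0 0 0 0 1;0.6 0 0 0 0 0 1;0.2 0 0 0 0 0 1;0 0 0 0 0 0 1;0 0 0 0 0 0 1"

```text
time_s: 34.1
ee_pos: [0.5148, 0.3269, 0.1235]
tcp_rot: [122.2, 89.9, 52.2]
wrist_force: [0.1, 0.8, -2.1]
finger_gap: 0.234
```

```bash
python3 chk.py 2>/dev/null; python3 -c "
from h import *; print(status.get_obs()['ee_pos'])"
```

```text
[0.51483389 0.32689468 0.1235349 ] [122.15958372  89.88723606  52.19074391] 0.2344375933209241 [ 0.11589292  0.77941361 -2.05775158]
tool x [ 0.0012  0.0016 -1.    ]
wrist 0.92 47344 plate z 0.1091 ((0.514863133430481, 0.32733413577079773), 0.07389270514249802) slope [0.0003 0.0004]
scene 0.8 3054 plate z 0.1105 ((0.5155090689659119, 0.32518959045410156), 0.0753851979970932) slope [-0.0005  0.0008]
  bowl 245 [0.5151 0.3238] [0.5181999  0.25730985] [0.5885873 0.3954232]
top 0.89 1275 plate z 0.1093 ((0.5130725502967834, 0.3273547291755676), 0.07445617020130157) slope [ 0.0012 -0.0004]
  bowl 57 [0.5149 0.3266] [0.449795 0.255661] [0.56493086 0.29880628]
[0.51460891 0.32677169 0.12330874]
```

Emit:
move_arm --deltas "0.2 -0.02 0.13 0 0 0 1;0.2 0 0 0 0 0 1;0.2 0 0 0 0 0 1;0.1 0 0 0 0 0 1;0 0 0 0 0 0 1;0 0 0 0 0 0 1"

```text
time_s: 35.0
ee_pos: [0.5147, 0.3254, 0.1158]
tcp_rot: [163.3, 89.9, 93.4]
wrist_force: [0.1, -0.7, -1.6]
finger_gap: 0.229
```

Emit:
move_arm --deltas "0.1 0 0 0 0 0 1;0.1 0 0 0 0 0 1;0 0 0 0 0 0 1"

```text
time_s: 35.3
ee_pos: [0.5146, 0.3253, 0.1136]
tcp_rot: [179.5, 89.9, 109.5]
wrist_force: [-0.4, -0.3, -2.5]
finger_gap: 0.233
```

Already inside the rim zone without contact force; continue.

Emit:
move_arm --deltas "0.1 0 0 0 0 0 1;0.1 0 0 0 0 0 1;0 0 0 0 0 0 1;0 0 0 0 0 0 1"

```text
time_s: 35.7
ee_pos: [0.5147, 0.3253, 0.1118]
tcp_rot: [171.2, 90.0, 101.2]
wrist_force: [-0.4, -0.0, -2.7]
finger_gap: 0.231
```

Emit:
move_arm --deltas "0.1 0 0 0 0 0 1;0 0 0 0 0 0 1;0 0 0 0 0 0 1"

```text
time_s: 36.0
ee_pos: [0.5147, 0.3253, 0.1108]
tcp_rot: [168.2, 89.9, 98.2]
wrist_force: [0.6, -0.3, -1.7]
finger_gap: 0.231
```

Emit:
move_arm --deltas "0.1 0 0 0 0 0 1;0 0 0 0 0 0 1;0 0 0 0 0 0 1"

```text
time_s: 36.3
ee_pos: [0.5147, 0.3254, 0.1098]
tcp_rot: [164.9, 89.9, 95.0]
wrist_force: [0.1, 0.3, -2.4]
finger_gap: 0.229
```

Emit:
move_arm --deltas "0.05 0 0 0 0 0 1;0 0 0 0 0 0 1;0 0 0 0 0 0 1"

```text
time_s: 36.6
ee_pos: [0.5148, 0.3254, 0.1095]
tcp_rot: [148.0, 89.9, 78.0]
wrist_force: [-0.2, -0.4, -1.8]
finger_gap: 0.234
```

Emit:
move_arm --deltas "0.05 0 0 0 0 0 1;0 0 0 0 0 0 1;0 0 0 0 0 0 1"

```text
time_s: 36.9
ee_pos: [0.5148, 0.3254, 0.1094]
tcp_rot: [139.3, 89.9, 69.3]
wrist_force: [-1.8, -0.6, 1.6]
finger_gap: 0.232
```

Emit:
move_arm --deltas "0.05 0 0 0 0 0 1;0 0 0 0 0 0 1;0 0 0 0 0 0 1"

```text
time_s: 37.2
ee_pos: [0.5148, 0.3255, 0.1094]
tcp_rot: [129.6, 89.9, 59.6]
wrist_force: [-2.6, -1.1, 5.1]
finger_gap: 0.229
```

Seated (contact at TCP 0.1094 as predicted). Release, lift and check.

Emit:
move_arm --deltas "0 0 0 0 0 0 0.7;0 0 0 0 0 0 0.5;0 0 0 0 0 0 0.5;0 0 0 0 0 0 0.5;-0.5 0 0 0 0 0 0.5;-2 0 0 0 0 0 0.5;-4 0 0 0 0 0 0.5;-4 0 0 0 0 0 0.5"

```text
time_s: 38.0
ee_pos: [0.5142, 0.325, 0.2137]
tcp_rot: [-108.0, 89.9, -178.0]
wrist_force: [0.3, 0.0, 0.8]
finger_gap: 0.503
```

Emit:
move_arm --deltas "-3 -3 0 0 0 0 0.5;0 -4 0 0 0 0 0.5;0 0 0 0 0 0 0.5;0 0 0 0 0 0 0.5"

```text
time_s: 38.4
ee_pos: [0.4485, 0.3012, 0.244]
tcp_rot: [118.4, 89.9, 48.4]
wrist_force: [0.6, -0.4, 0.9]
finger_gap: 0.502
```

```bash
python3 chk.py 2>/dev/null; python3 - <<'E' 2>/dev/null
from h import *
for t in['block','valve_a','lever_a','pin_pot']: print(t,[(np.round(x['centre'],3).tolist(),round(x['score'],2)) for x in cams.pinpoint('scene',t)])
E
```

```text
[0.44850322 0.30122158 0.24395314] [118.3653774   89.87721752  48.4164875 ] 0.5019305202807376 [ 0.61097653 -0.36278502  0.91047945]
tool x [ 0.0014  0.0016 -1.    ]
wrist 0.78 20337 plate z 0.0949 ((0.5150811672210693, 0.3260025084018707), 0.07393047958612442) slope [-0.0009 -0.0001]
  bowl 6916 [0.5147 0.3258] [0.44144523 0.252724  ] [0.58848125 0.399344  ]
scene 0.78 3436 plate z 0.0962 ((0.5148556232452393, 0.3239765763282776), 0.07539893686771393) slope [-0.0015 -0.0025]
  bowl 936 [0.5154 0.3247] [0.43964288 0.25177887] [0.5894401  0.39776364]
top 0.62 1822 plate z 0.0951 ((0.5152235627174377, 0.32579317688941956), 0.07454066723585129) slope [-0.0005  0.0032]
  bowl 451 [0.5148 0.3249] [0.44179705 0.25269353] [0.5864903 0.3887954]
block [([0.462, 0.012, 0.001], 0.98), ([0.672, 0.315, -0.0], 0.42)]
valve_a [([0.622, 0.011, 0.0], 0.72), ([0.671, 0.315, 0.001], 0.55)]
lever_a [([0.757, -0.084, 0.001], 0.96), ([0.68, -0.335, 0.0], 0.71)]
pin_pot [([0.75, 0.115, 0.001], 0.8)]
```

View pics/s11.png

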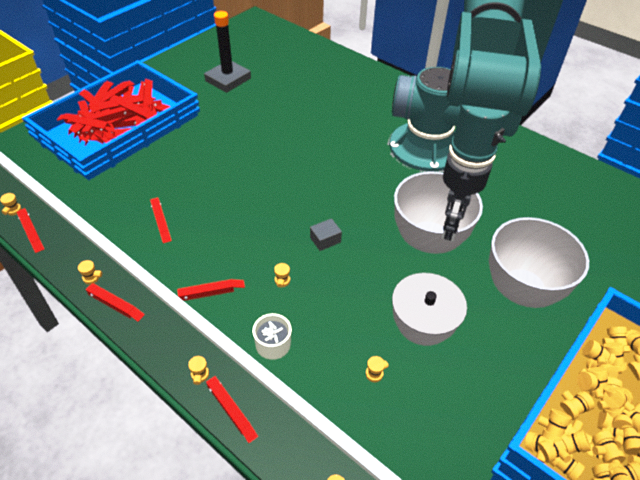

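The cover (at about pixel 429,305) sits level on the bowl. Its plate top is at 0.095 m, which matches fully seated. The bystanders have not moved and the robot is clear.

```bash
python3 -c "
from plant import robot; print(robot.job_done())"
```

```text
the job is handed in; nothing more can be done
None
```

The vessels are nested in the 144 mm bowl, with the cover seated on top, and the job was handed in at about 39 s of the 72 s allowed. It reports no verdict.

- **Beaker:** I gripped it at 45°, turned it half round about the tool axis to bring it mouth up, and stood it on the bench. I then gripped it again from above and lowered it into the cup.
- **Cup:** I set it on the bowl's floor before placing the beaker.
- **Cover:** I lowered it by its knob in millimetre steps.
- **Forces:** The highest wrist force shown at the end of a move was about 6 N while placing, well under the 60 N limit.

| Check | Measured | Expected or limit |
|---|---|---|
| Cup rim height above bench | about 55 mm | 55 mm |
| Cup offset from bowl axis | under 1 mm | 12 mm |
| Beaker top height above bench | about 75 mm | 75 mm |
| Beaker offset from cup axis | under 1 mm | 8 mm |
| Cover plate top height above bench | 94.9–96.2 mm | 95 mm |
| Cover tilt | 0.004 rad or less | 0.03 rad |
| Cover offset from bowl axis | about 1 mm | 6 mm |

The bowl did not move measurably, and the bystanders were within about 4 mm of where they started, which is as fine as that check can see. The cup and beaker were last measured before the cover went on, because it hides them.

No check failed. The three cameras disagreed by about 2 mm, which is within their calibration. On the first wrist measurement of the cup, the fingers got into the rim fit, so I repeated it.

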